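Seat a levelling foot in its dished pad

TASK

At the stockroom bench, make up one levelling foot for an order: pick up the steel sleeve that has the brass domed foot and lower it, dome down, into the dished green pad until it sits fully home and upright, brass flange flat on the rim, then let go. Set it down into the dish rather than dropping it, do not shove the pads about, and leave the flat-footed sleeve and the flat-topped pad where they are.

Things in the scene. Friction and masses are not known exactly. Their poses are not given: they have to be found in the camera images.
- dome_foot_center (a point): On the axis of the part to pick up, 48 mm above its underside. Upright loose round steel sleeve on a brass foot, 90 mm high, 0.35 kg. From the bottom: convex brass dome 18 mm high (30 mm wide below, 52 mm at its top); brass flange 76 mm diameter, 18 to 23 mm up; steel sleeve 30 mm diameter, 23 to 90 mm up, gripped at this point. z up along the sleeve; yaw does not matter.
- dish_rim (a point): Centre of the dish's mouth at rim height, 32 mm above the pad's underside. Heavy loose round green pad (1.1 kg, 96 mm diameter) with a bare steel conical dish: 60 mm wide at the mouth, 37 mm at its floor, 20 mm deep, walls 60 degrees steep, so the dome slides to the middle. Home, the flange rests on the rim and the sleeve's point is 30 mm above this one. z up.
- flat_foot_center (a point): Centre point of the wrong sleeve, to be left alone: the same 30 mm steel sleeve, 90 mm high, but on a flat dark steel disc 76 mm diameter and 10 mm thick, with no brass. This point is on the axis, 48 mm above its underside.
- flat_pad_top (a point): Centre of the top of the wrong pad, to be left alone: the same green casting, 96 mm diameter and 32 mm high, but its top is flat with a black rubber disc and no dish.
Things that resemble listed ones, but are neither listed nor needed, are in the scene too. Leave any red look-alike of the part that bears dish_rim alone. What is shaped like the part that bears dome_foot_center but purple or turquoise is not meant.

How it is judged (in metres and radians):
At the end, for the whole second after the job is handed in: The brass-footed sleeve is at rest in the dished pad: its axis within 10 mm of the dish's centre, its centre point 30 mm above the rim (within 6 mm), sleeve and pad upright within 10 degrees, the pad standing on the bench (horizontal distance between dome_foot_center and dish_rim below 0.01 m and z of dome_foot_center in the frame of dish_rim between 0.024 and 0.036 m and angle between each of dome_foot_center, dish_rim's own z axis and vertical below 0.175 rad and linear speed of dome_foot below 0.02 m/s and height (world z) of dish_rim below 0.04 m); the robot touches nothing.
It fails at once if the flat-footed sleeve is moved more than 30 mm (distance of flat_foot_center from where it was at the start of the episode above 0.03 m).
It fails at once if the flat-topped pad is moved more than 30 mm (distance of flat_pad_top from where it was at the start of the episode above 0.03 m).
It fails at once if the dished pad is moved more than 40 mm (distance of dish_rim from where it was at the start of the episode above 0.04 m).
It fails at once if the domed foot is dropped: it is over the pad, out of the fingers, more than 30 mm above its seat (horizontal distance between dome_foot_center and dish_rim below 0.06 m and z of dome_foot_center in the frame of dish_rim above 0.06 m and contact force between the fingers and dome_foot below 0.05 N).
It also fails if it takes over 32 s, if anything falls off the work surface, if the arm or the gripper's body presses on something with over 40 N, if the wrist force passes 120 N, or if a joint passes its speed limit or range.

ROBOT

A 6-joint arm with a two-finger parallel gripper is mounted at the origin on the work surface. World frame = base frame: x ahead of the robot, y to its left, z up, the work surface at z = 0. Lengths are in mm, angles in rad, forces in N, time in s.
With the tool pointing down it reaches from about 275 to 825 mm from the base axis. Payload 5.2 kg.
Tool frame: the origin (TCP) lies between the finger pads; the fingertips stand 11 mm ahead of it and the grasp point (between the pads) lies 8 mm behind it; z points along the fingers, y is the direction in which the jaws open and shut (so a half turn about z gives the same grasp; the last joint's range is limited). The gripper opens to 93 mm and grips with 3 to 60 N. Pads are 15 mm wide; open, the fingers measure 128 mm over their backs; the gripper's body (75 mm by 188 mm) begins 65 mm behind the grasp point.
Start: joints at [-1.411, 0.259, 1.535, -0, 1.348, -0.203], TCP at [195.212, -514.196, 229.653] pointing down, gripper open.
Joint ranges: [-3.14, 3.14], [-0.91, 2.08], [0.19, 2.58], [-1.22, 4.36], [0.22, 2.71], [-3.12, 3.12]. Speed limits (rad/s): [2.57, 2.57, 3.14, 3.14, 3.14, 3.14].

INTERFACE

Orientations are given as [roll, pitch, yaw] about the fixed x, y, z axes, in that order (R = Rz(yaw) Ry(pitch) Rx(roll)).
In Python, from cell import r gives the robot as it stands.
- The arm moves only by the tool drive_tool, never from a script. Its argument "commands" is a list of rows, each a list of 6 numbers: the shift along the world's x, y, z normalised to -1 to 1, where 1 is 1000 mm, then the turn, a rotation vector about the world's x, y, z normalised to -1 to 1, where 1 is 180 degrees. In form: [[tx, ty, tz, rx, ry, rz], ...]. A call has 1 to 8 rows; each row shifts and turns the commanded pose from where the row before left it; what a row does not reach is not made up. A row lasts 1/12 s, in which the tool goes at most 41.7 mm and 7.16 degrees, less where a joint would pass 70% of its speed; a pose out of reach is approached as far as the arm can. A call with a number of a shift or a turn outside -1 to 1 is refused whole. A call with a gripper value outside its range is refused whole. "jaw" is the opening, from 0 (shut) to 1 (fully open), set as the call begins (left out, the last holds). The fingers move at their own pace and stop on an object; "grip_force" is the grip in N (left out, the last holds). Time passes only in rows, so rows that do not move let the fingers close. It gives the time, the measured TCP pose, the force and the opening at its end, in the units of the state.
- r.sense(): the state, without advancing time (a new reading comes with each control period).
- r.snapshot(name): name is "scene" or "top" or "wrist"; returns the picture (420x560x3 uint8, red, green, blue); there is no depth.
- r.camera_info(name): a dict with "K" (3x3 intrinsics, pixels), "world_from_camera" (4x4, takes a point from camera to world coordinates); the wrist camera has in their place "tool_from_camera" (4x4, takes a point from camera to tool coordinates, whose origin is the TCP and whose axes are the flange's). Camera axes: x right, y down, z forward; pixel columns grow to the right and rows downward; lengths in mm; the calibration is good to about 2 mm. A picture is of the moment at which its call begins: read the wrist's pose just before it. camera_info takes no time and is no camera call.
- r.job_done(): hands the job in, once; it reports no verdict.
Trained networks look in the newest picture that a camera, given by its name, has taken for a name from the list of things; names that differ only in an ending like _2 or _b are one class to them, and where a whole thing is asked for, a point or a joint stands for the part that bears it (a point fixed in the world has none). Each returns a list of dicts, best first, with "score" (0 to 1); they miss things now and then, are a little off and sometimes report something else, mostly with a low value. They report only what shows in the picture. A call takes as long as a camera call. They do not tell look-alikes from the thing itself.
- r.masks_of(camera, query): "pixels" (420x560 bool, what is visible of it).
- r.tip_of(camera, query): "at" ([x, y, z] in mm, in world coordinates, good to about 4 mm: a listed point, or the origin of a listed thing).
The state is a dict: "t": time; "q": joint angles; "joint_velocities": joint speeds; "joint_efforts": joint torques, N m; "tool_pos": TCP position; "ee_rot": TCP orientation; "contact_force": force on the tool from outside, world axes, zero at the start; "wrist_torque": the same for the moment, N m; "finger_gap": opening from 0.0 (shut) to 1.0 (fully open).
Only numpy, scipy, OpenCV 4.12 (cv2) and the standard library are available. Lean on these libraries where they do the work, as an engineer would, in place of code of your own. Each camera call takes 0.05 s, during which the arm holds its last target. There are 200 camera calls.

## Working session

There is one attempt and no reset: what is moved stays moved. The work goes in short steps, Python scripts to look and compute and a tool call to move; the robot and the scene stay as the last step left them, time stands still between calls to the robot, and variables do not carry over. Pictures are saved under pics/ and viewed, about 8 in all and at most 12, crops included, and the job is handed in when it is done.

Besides the shell and the picture viewer there is one more tool, called after ">>>" in YAML: its name, and indented under it one key for each argument. drive_tool: Moves the arm, as the interface text tells. Scaled input: -1 to 1 covers 1000 mm each way for a shift and 180 degrees each way for a turn. Its arguments: {"type":"object","properties":{"commands":{"type":"array","items":{"type":"array","items":{"type":"number"}}},"jaw":{"type":"number"},"grip_force":{"type":"number"}},"required":["commands"]}

```bash
mkdir -p pics; python3 - <<'E'
from cell import r
import cv2
for n in("scene","top"):
    im=r.snapshot(n); cv2.imwrite(f"pics/{n}0.png",im[:,:,::-1])
    for q in("dome_foot_center","dish_rim","flat_foot_center","flat_pad_top"):
        print(n,q,[(round(d["score"],2),[round(float(v)) for v in d["at"]]) for d in r.tip_of(n,q)])
    ci=r.camera_info(n);print(ci)
print(r.sense())
E
```

```text
scene dome_foot_center [(0.94, [455, 147, 45]), (0.77, [332, 224, 46])]
scene dish_rim [(0.91, [612, 189, 34]), (0.91, [482, 14, 34]), (0.82, [649, 25, 36])]
scene flat_foot_center [(0.92, [466, -174, 51])]
scene flat_pad_top [(0.65, [650, -174, 32])]
{'K': array([[518.34169985,   0.        , 280.4106519 ],
       [  0.        , 518.34169985, 200.04245862],
       [  0.        ,   0.        ,   1.        ]]), 'world_from_camera': array([[-7.01512256e-01,  5.49779980e-01, -4.53456204e-01,
         9.10473713e+02],
       [ 7.12653137e-01,  5.43377094e-01, -4.43696789e-01,
         4.36423624e+02],
       [ 2.46210290e-03, -6.34415722e-01, -7.72988118e-01,
         7.93944470e+02],
       [ 0.00000000e+00,  0.00000000e+00,  0.00000000e+00,
         1.00000000e+00]])}
top dome_foot_center [(0.96, [470, 288, 46]), (0.86, [456, 142, 50]), (0.55, [334, 219, 50])]
top dish_rim [(0.97, [648, 21, 39]), (0.64, [606, 190, 29]), (0.61, [481, 14, 39])]
top flat_foot_center [(0.67, [471, -178, 46]), (0.43, [457, 145, 49])]
top flat_pad_top [(0.93, [648, -175, 33])]
{'K': array([[390.26924371,   0.
[... 473 characters left out ...]
1.00000000e+00]])}
{'t': 0.5, 'q': array([-1.41080401e+00,  2.58633734e-01,  1.53505057e+00, -2.17459666e-05,
        1.34798914e+00, -2.02792234e-01]), 'joint_velocities': array([-0.00230007, -0.00271311,  0.00152456, -0.00120828, -0.00290752,
       -0.00159261]), 'joint_efforts': array([-6.43987678e-04, -4.36812472e+01, -2.84073687e+01,  7.19015091e-02,
        3.23657342e-02, -4.31187664e-05]), 'tool_pos': array([ 195.19920041, -514.17640884,  229.61423536]), 'ee_rot': array([-3.14150925e+00,  4.50250045e-06,  3.62789356e-01]), 'contact_force': array([-0.00335959,  0.44489197, -0.36090705]), 'wrist_torque': array([ 0.01534563, -0.0143537 , -0.03395727]), 'finger_gap': 0.9991171231018323}
```

View pics/scene0.png

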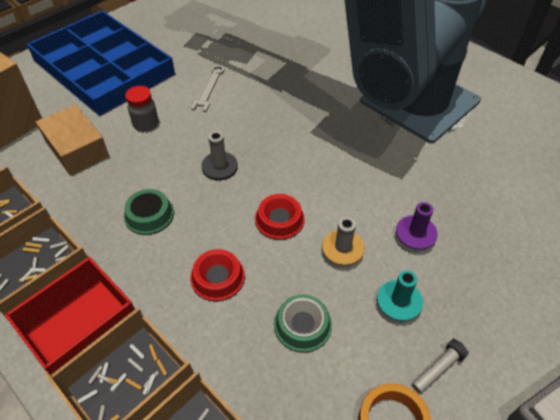

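View pics/top0.png

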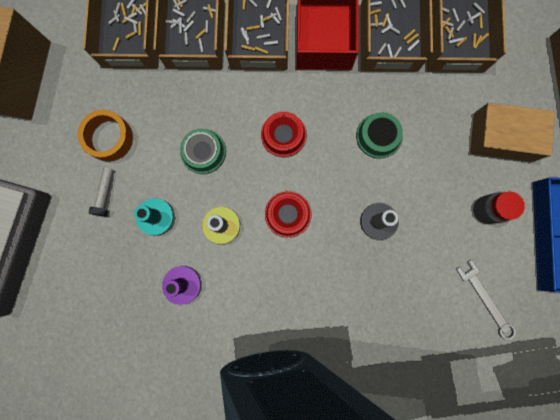

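The brass-footed sleeve is at scene (343,245) / top (220,225), and the green dished pad at scene (303,322) / top (203,150). The other hits are red, purple or turquoise look-alikes. Next I move above the sleeve.

>>> drive_tool:
  commands:
    - [0.013,0.038,0,0,0,0]
    - [0.013,0.038,0,0,0,0]
    - [0.013,0.038,0,0,0,0]
    - [0.013,0.038,0,0,0,0]
    - [0.013,0.038,0,0,0,0]
    - [0.013,0.038,0,0,0,0]
    - [0.013,0.038,0,0,0,0]
    - [0.013,0.038,0,0,0,0]
  jaw: 1
  grip_force: 25

```text
t: 1.17
tool_pos: [299.3, -208.4, 229.9]
ee_rot: [3.141, -0.0, 0.362]
contact_force: [1.7, -0.0, 0.4]
finger_gap: 0.998
```

>>> drive_tool:
  commands:
    - [0.015,0.038,0,0,0,0]
    - [0.015,0.038,0,0,0,0]
    - [0.015,0.038,0,0,0,0]
    - [0.015,0.038,0,0,0,0]
    - [0.015,0.038,0,0,0,0]
    - [0.015,0.038,0,0,0,0]
    - [0.015,0.038,0,0,0,0]
    - [0.015,0.038,0,0,0,0]

```text
t: 1.83
tool_pos: [419.5, 96.1, 230.1]
ee_rot: [3.141, -0.001, 0.363]
contact_force: [0.9, -0.8, 0.2]
finger_gap: 0.999
```

>>> drive_tool:
  commands:
    - [0.018,0.024,0,0,0,0]
    - [0.018,0.024,0,0,0,0]
    - [0,0,0,0,0,0]
    - [0,0,0,0,0,0]

```text
t: 2.17
tool_pos: [455.3, 142.8, 229.3]
ee_rot: [-3.142, 0.001, 0.366]
contact_force: [-0.2, 0.3, -1.0]
finger_gap: 1.002
```

```bash
python3 - <<'E'
from cell import r
import cv2
print(r.sense()["tool_pos"],r.sense()["q"])
im=r.snapshot("wrist"); cv2.imwrite("pics/w0.png",im[:,:,::-1])
for q in("dome_foot_center","dish_rim"):
    print(q,[(round(d["score"],2),[round(float(v),1) for v in d["at"]]) for d in r.tip_of("wrist",q)])
print(r.camera_info("wrist"))
E
```

```text
[455.33214766 142.79306366 229.27809311] [ 6.97264291e-02  1.27450214e-01  1.70073048e+00 -2.23336573e-04
  1.31424792e+00  1.27486727e+00]
dome_foot_center [(0.88, [472.3, 278.0, 49.7]), (0.87, [331.6, 219.2, 48.1]), (0.69, [452.5, 144.1, 47.6])]
dish_rim [(0.87, [609.3, 187.8, 37.5]), (0.67, [654.1, 26.7, 30.5])]
{'K': array([[327.68653868,   0.        , 278.22855203],
       [  0.        , 327.68653868, 209.38247008],
       [  0.        ,   0.        ,   1.        ]]), 'tool_from_camera': array([[-3.56786918e-04, -9.57629121e-01, -2.88004062e-01,
         7.97339557e+01],
       [ 9.99999866e-01, -2.33351439e-04, -4.62919640e-04,
         1.80935851e+00],
       [ 3.76099165e-04, -2.88004188e-01,  9.57629075e-01,
        -1.55028109e+02],
       [ 0.00000000e+00,  0.00000000e+00,  0.00000000e+00,
         1.00000000e+00]])}
```

View pics/w0.png

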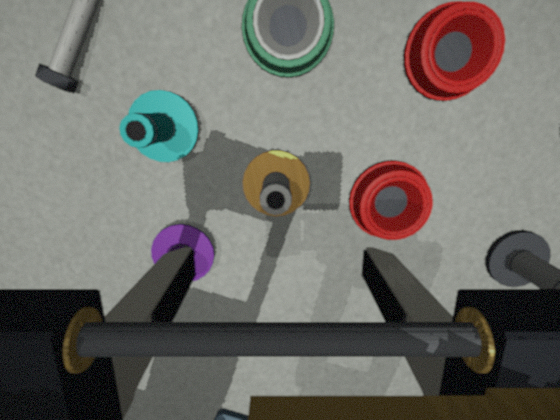

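Wrist view: the brass sleeve's top ring is at about (276,199), with the flange centred near (276,183). The green dish is at the top edge (288,25). I'll turn these pixels into positions.

```bash
cat >h.py <<'E'
from cell import r
import numpy as np
from scipy.spatial.transform import Rotation as R
def pose(n,s=None):
    ci=r.camera_info(n)
    if n!="wrist": return ci["K"],ci["world_from_camera"]
    s=s or r.sense(); T=np.eye(4); T[:3,:3]=R.from_euler("xyz",s["ee_rot"]).as_matrix(); T[:3,3]=s["tool_pos"]
    return ci["K"],T@ci["tool_from_camera"]
def onplane(n,uv,z,s=None):
    K,T=pose(n,s); d=T[:3,:3]@np.linalg.inv(K)@[*uv,1]
    return np.round(T[:3,3]+d*(z-T[2,3])/d[2],1)
E
python3 - <<'E'
from h import *
print("ring",onplane("wrist",(276,199),90),"flange",onplane("wrist",(276,183),23))
print("top ring",onplane("top",(216,224),90),"top dish",onplane("top",(202.5,149.5),32),"scene ring",onplane("scene",(346.5,223.5),90),"scene dish",onplane("scene",(303.5,317),32))
for n in("wrist","top","scene"):
  for q in("dome_foot_center","dish_rim"):
    for d in r.masks_of(n,q):
        v,u=np.nonzero(d["pixels"]); c=((u.min()+u.max())/2,(v.min()+v.max())/2)
        print(n,q,round(d["score"],2),u.min(),u.max(),v.min(),v.max(),onplane(n,c,18 if q[1]=="o" else 32))
E
```

```text
ring [455.4 141.7  90. ] flange [455.9 142.4  23. ]
top ring [453.2 141.1  90. ] top dish [607.6 185.   32. ] scene ring [455.4 148.1  90. ] scene dish [610.5 195.7  32. ]
wrist dome_foot_center 0.85 243 310 150 215 [455.8 141.6  18. ]
wrist dome_foot_center 0.83 151 213 224 277 [336.4 219.3  18. ]
wrist dome_foot_center 0.79 120 198 89 161 [470.3 283.2  18. ]
wrist dish_rim 0.79 349 432 160 239 [485.5  16.9  32. ]
wrist dish_rim 0.71 241 334 0 77 [596.  182.7  32. ]
wrist dish_rim 0.61 404 505 1 100 [644.   25.5  32. ]
top dome_foot_center 0.97 162 199 268 304 [332.8 220.2  18. ]
top dome_foot_center 0.79 203 239 207 243 [456.  143.9  18. ]
top dome_foot_center 0.68 134 172 199 236 [468.4 283.1  18. ]
top dish_rim 0.95 181 225 129 173 [604.5 183.8  32. ]
top dish_rim 0.94 261 306 112 157 [641.5  21.4  32. ]
top dish_rim 0.71 265 310 192 237 [478.8  10.1  32. ]
top dish_rim 0.16 203 239 207 243 [455.2 141.5  32. ]
scene dome_foot_center 0.95 377 422 271 321 [463.3 280.   18. ]
scene dome_foot_center 0.83 397 436 203 248 [320.8 214.4  18. ]
scene dome_foot_center 0.82 322 363 217 265 [444.6 139.   18. ]
scene dish_rim 0.95 191 244 249 301 [656.1  38.6  32. ]
scene dish_rim 0.89 255 303 194 240 [494.3  25.7  32. ]
scene dish_rim 0.67 274 332 295 352 [619.3 202.9  32. ]
```

The sleeve is at about (455.5, 142) by several agreeing sightings, right under the TCP. I descend to TCP z ≈ 41.

>>> drive_tool:
  commands:
    - [0,-0.001,-0.035,0,0,0]
    - [0,0,-0.035,0,0,0]
    - [0,0,-0.035,0,0,0]
    - [0,0,-0.035,0,0,0]
    - [0,0,-0.025,0,0,0]
    - [0,0,-0.015,0,0,0]
    - [0,0,-0.008,0,0,0]
    - [0,0,0,0,0,0]

```text
t: 3.28
tool_pos: [454.1, 140.5, 40.2]
ee_rot: [-3.141, 0.003, 0.362]
contact_force: [-0.5, 0.2, 0.0]
finger_gap: 1.0
```

>>> drive_tool:
  commands:
    - [0,0,0,0,0,0]
    - [0,0,0,0,0,0]
    - [0,0,0,0,0,0]
    - [0,0,0,0,0,0]
    - [0,0,0,0,0,0]
    - [0,0,0,0,0,0]
    - [0,0,0,0,0,0]
    - [0,0,0,0,0,0]
  jaw: 0
  grip_force: 25

```text
t: 3.95
tool_pos: [455.2, 140.8, 41.8]
ee_rot: [3.142, -0.0, 0.363]
contact_force: [-0.2, 0.2, 0.1]
finger_gap: 0.481
```

>>> drive_tool:
  commands:
    - [0,0,0,0,0,0]
    - [0,0,0,0,0,0]
    - [0,0,0,0,0,0]
    - [0,0,0,0,0,0]
    - [0,0,0,0,0,0]
    - [0,0,0,0,0,0]

```text
t: 4.45
tool_pos: [455.0, 141.0, 41.7]
ee_rot: [-3.141, 0.0, 0.363]
contact_force: [-1.7, 2.3, 2.4]
finger_gap: 0.318
```

>>> drive_tool:
  commands:
    - [0,0,0.01,0,0,0]
    - [0,0,0.02,0,0,0]
    - [0,0,0.03,0,0,0]
    - [0,0,0.03,0,0,0]
    - [0,0,0.03,0,0,0]
    - [0,0,0.01,0,0,0]
    - [0,0,0,0,0,0]

```text
t: 5.03
tool_pos: [457.0, 140.6, 173.7]
ee_rot: [3.139, -0.005, 0.363]
contact_force: [0.6, -0.2, -3.5]
finger_gap: 0.317
```

The gap (0.318 ≈ 29.6 mm) and the weight (3.5 N) both confirm the grasp. I'll move part-way and look at the dish from close by.

>>> drive_tool:
  commands:
    - [0.02,0.01,0.005,0,0,0]
    - [0.025,0.012,0,0,0,0]
    - [0.025,0.012,0,0,0,0]
    - [0.02,0.011,0,0,0,0]
    - [0,0,0,0,0,0]
    - [0,0,0,0,0,0]
    - [0,0,0,0,0,0]

```text
t: 5.62
tool_pos: [543.5, 185.3, 174.0]
ee_rot: [-3.141, 0.005, 0.363]
contact_force: [-0.5, -0.2, -3.8]
finger_gap: 0.316
```

```bash
python3 - <<'E'
from h import *
import cv2
s=r.sense();print(s["tool_pos"],s["ee_rot"])
im=r.snapshot("wrist"); cv2.imwrite("pics/w1.png",cv2.resize(im[:,:,::-1],None,fx=1.4,fy=1.4))
for q in("dome_foot_center","dish_rim"):
    print(q,[(round(d["score"],2),[round(float(v),1) for v in d["at"]]) for d in r.tip_of("wrist",q)])
for d in r.masks_of("wrist","dish_rim"):
    v,u=np.nonzero(d["pixels"]); print(d["score"],u.min(),u.max(),v.min(),v.max())
E
```

```text
[543.46093129 185.33473653 173.97515868] [-3.14078182  0.00507513  0.36294226]
dome_foot_center [(0.93, [468.5, 279.7, 47.7]), (0.83, [544.1, 188.5, 179.6])]
dish_rim [(0.91, [654.0, 26.1, 33.3]), (0.61, [612.2, 192.2, 35.5])]
0.81 422 533 100 198
0.74 247 347 72 175
```

View pics/w1.png

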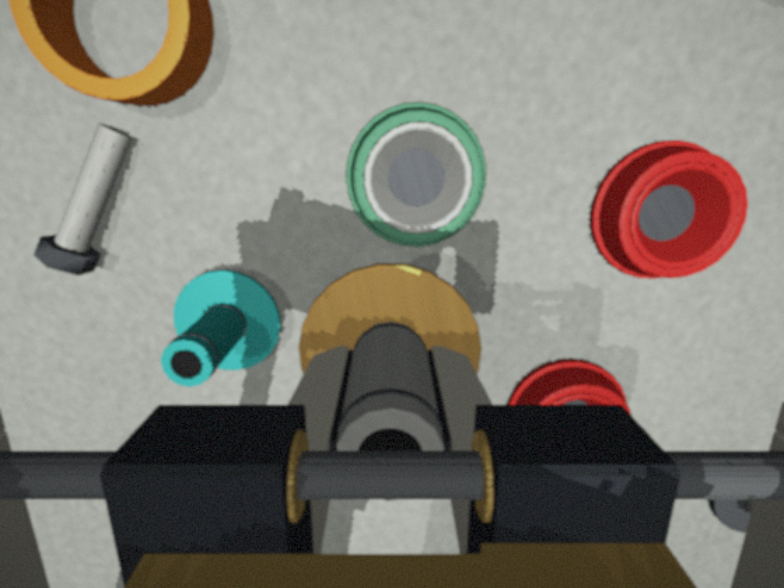

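The view shows the dish with its mouth ring centred near (418,177), i.e. (298.6,126.4) in raw pixels, and the floor at (416,177). The sleeve is held straight between the fingers.

```bash
python3 - <<'E'
from h import *
import cv2
s=r.sense(); print(s["tool_pos"],s["ee_rot"])
im=r.snapshot("wrist")
print("mouth",onplane("wrist",(298.6,126.4),32,s),"floor",onplane("wrist",(297,126.4),12,s))
x0,y0=235,60
g=im[y0:190,x0:360].astype(int)
# bright low-saturation ring
m=((g.min(2)>150)&(g.max(2)-g.min(2)<25)).astype(np.uint8)
sc=g.mean(2)
hsv=cv2.cvtColor(im,cv2.COLOR_RGB2HSV)[y0:190,x0:360]
gm=((hsv[...,0]>60)&(hsv[...,0]<90)&(hsv[...,1]>90)).astype(np.uint8)
cs,h=cv2.findContours(gm,cv2.RETR_CCOMP,cv2.CHAIN_APPROX_NONE)
for c in cs:
    if len(c)>80:
        e=cv2.fitEllipse(c); print(e, onplane("wrist",(e[0][0]+x0,e[0][1]+y0),32,s))
E
```

```text
[544.35777041 185.38660864 176.26498044] [-3.14147322e+00  9.53430920e-04  3.62461792e-01]
mouth [613.4 190.5  32. ] floor [612.5 190.5  12. ]
((61.173831939697266, 65.770263671875), (94.88365173339844, 98.9356689453125), 13.144484519958496) [613.2 192.7  32. ]
((62.29839324951172, 66.97309875488281), (84.3597640991211, 85.37374877929688), 78.12666320800781) [612.6 191.4  32. ]
```

The dish is at about (612.5, 190.8). The offset from the TCP is (+68, +5.5).

>>> drive_tool:
  commands:
    - [0.015,0.002,0,0,0,0]
    - [0.02,0.002,0,0,0,0]
    - [0.02,0.0015,0,0,0,0]
    - [0.013,0,0,0,0,0]
    - [0,0,0,0,0,0]
    - [0,0,0,0,0,0]
    - [0,0,0,0,0,0]

```text
t: 6.45
tool_pos: [612.2, 191.2, 176.5]
ee_rot: [-3.141, 0.001, 0.363]
contact_force: [-0.5, 0.4, -2.8]
finger_gap: 0.316
```

```bash
python3 - <<'E'
from h import *
import cv2
s=r.sense();print(s["tool_pos"],s["ee_rot"])
a=r.snapshot("wrist")[0:250,150:450]; b=r.snapshot("scene")[150:400,150:450]
cv2.imwrite("pics/w2.png",cv2.resize(np.hstack([a,b])[:,:,::-1],None,fx=1.3,fy=1.3))
for n in("wrist","scene","top"):
  if n=="top": r.snapshot(n)
  for q in("dome_foot_center","dish_rim"):
    print(n,q,[(round(d["score"],2),[round(float(v),1) for v in d["at"]]) for d in r.tip_of(n,q)])
E
```

```text
[612.20146177 191.16896    176.50502519] [-3.14126218e+00  1.12850018e-03  3.62717521e-01]
wrist dome_foot_center [(0.81, [612.6, 190.1, 183.4]), (0.64, [470.2, 280.1, 47.3])]
wrist dish_rim [(0.62, [653.1, 29.2, 31.6]), (0.61, [611.5, 190.9, 36.1])]
scene dome_foot_center [(0.66, [615.0, 191.5, 181.9]), (0.59, [330.7, 221.9, 48.1]), (0.55, [468.1, 282.1, 46.7])]
scene dish_rim [(0.6, [609.0, 191.3, 33.8]), (0.58, [650.6, 23.1, 30.8]), (0.51, [481.5, 11.9, 34.4])]
top dome_foot_center [(0.89, [335.1, 221.2, 53.3]), (0.73, [617.9, 188.4, 184.4]), (0.69, [470.8, 285.7, 48.4])]
top dish_rim [(0.89, [482.4, 15.6, 34.0]), (0.79, [608.5, 188.0, 29.9]), (0.69, [648.0, 21.0, 37.8])]
```

View pics/w2.png

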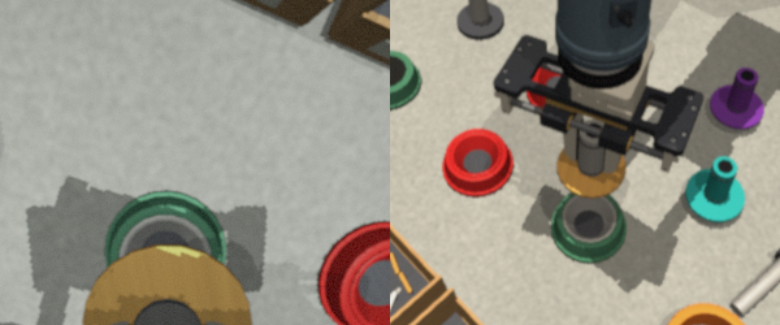

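The sleeve hangs over the dish and is aligned within a few mm. I lower it now; it should be home at TCP z ≈ 56.

>>> drive_tool:
  commands:
    - [0,0,-0.02,0,0,0]
    - [0,0,-0.03,0,0,0]
    - [0,0,-0.025,0,0,0]
    - [0,0,-0.015,0,0,0]
    - [0,0,-0.007,0,0,0]
    - [0,0,-0.005,0,0,0]
    - [0,0,-0.005,0,0,0]
    - [0,0,0,0,0,0]

```text
t: 7.57
tool_pos: [613.5, 191.3, 69.7]
ee_rot: [3.142, -0.0, 0.363]
contact_force: [-0.6, 0.4, -3.3]
finger_gap: 0.316
```

>>> drive_tool:
  commands:
    - [0,0,-0.003,0,0,0]
    - [0,0,-0.002,0,0,0]
    - [0,0,-0.002,0,0,0]
    - [0,0,0,0,0,0]
    - [0,0,0,0,0,0]

```text
t: 7.98
tool_pos: [613.3, 191.3, 62.8]
ee_rot: [3.142, -0.0, 0.363]
contact_force: [-0.2, 0.8, -3.6]
finger_gap: 0.317
```

>>> drive_tool:
  commands:
    - [0,0,-0.002,0,0,0]
    - [0,0,-0.001,0,0,0]
    - [0,0,-0.001,0,0,0]
    - [0,0,0,0,0,0]
    - [0,0,0,0,0,0]

```text
t: 8.4
tool_pos: [612.0, 191.4, 58.6]
ee_rot: [-3.141, 0.002, 0.363]
contact_force: [-5.3, -0.5, 1.3]
finger_gap: 0.319
```

>>> drive_tool:
  commands:
    - [0,0,-0.001,0,0,0]
    - [0,0,-0.001,0,0,0]
    - [0,0,0,0,0,0]
    - [0,0,0,0,0,0]

```text
t: 8.73
tool_pos: [611.3, 191.5, 56.8]
ee_rot: [-3.14, 0.003, 0.363]
contact_force: [-7.9, 0.0, 4.2]
finger_gap: 0.32
```

The dome touches the wall on the +x side, with −8 N pushing the tool in x. I'll comply a few mm in −x and finish lowering.

>>> drive_tool:
  commands:
    - [-0.001,0,0,0,0,0]
    - [-0.001,0,0,0,0,0]
    - [-0.001,0,-0.0005,0,0,0]
    - [0,0,-0.0005,0,0,0]
    - [0,0,0,0,0,0]

```text
t: 9.15
tool_pos: [610.8, 191.4, 56.5]
ee_rot: [3.141, -0.001, 0.363]
contact_force: [-1.8, -0.2, 4.6]
finger_gap: 0.322
```

>>> drive_tool:
  commands:
    - [0,0,0,0,0,0]
    - [0,0,0,0,0,0]
    - [0,0,0,0,0,0]
  jaw: 0.4
  grip_force: 5

```text
t: 9.4
tool_pos: [610.8, 191.2, 55.6]
ee_rot: [3.141, -0.001, 0.363]
contact_force: [0.4, -0.4, -0.4]
finger_gap: 0.396
```

>>> drive_tool:
  commands:
    - [0,0,0,0,0,0]
    - [0,0,0,0,0,0]
    - [0,0,0,0,0,0]
    - [0,0,0,0,0,0]
    - [0,0,0,0,0,0]
    - [0,0,0,0,0,0]
    - [0,0,0,0,0,0]
    - [0,0,0,0,0,0]
  jaw: 1

```text
t: 10.07
tool_pos: [610.2, 191.3, 55.7]
ee_rot: [3.142, -0.0, 0.363]
contact_force: [0.8, -0.2, -0.3]
finger_gap: 0.925
```

>>> drive_tool:
  commands:
    - [0,0,0,0,0,0]
    - [0,0,0.01,0,0,0]
    - [0,0,0.02,0,0,0]
    - [0,0,0.03,0,0,0]
    - [0,0,0.04,0,0,0]
    - [0,0,0.04,0,0,0]
    - [0,0,0,0,0,0]
    - [0,0,0,0,0,0]

```text
t: 10.73
tool_pos: [612.1, 191.6, 200.1]
ee_rot: [3.14, -0.008, 0.363]
contact_force: [0.1, -0.0, 0.0]
finger_gap: 1.0
```

```bash
python3 - <<'E'
from h import *
import cv2
s=r.sense();print(s["tool_pos"],s["ee_rot"],s["finger_gap"])
a=r.snapshot("wrist")[50:300,150:450]; b=r.snapshot("scene")[200:400,200:440]
cv2.imwrite("pics/w3.png",np.hstack([cv2.resize(a,(360,300)),cv2.resize(b,(360,300))])[:,:,::-1])
for n in("wrist","scene","top"):
  if n=="top": r.snapshot(n)
  for q in("dome_foot_center","dish_rim"):
    print(n,q,[(round(d["score"],2),[round(float(v),1) for v in d["at"]]) for d in r.tip_of(n,q)])
E
```

```text
[612.14090313 191.61848528 200.12420379] [ 3.13975671 -0.00766107  0.36290463] 1.000182049096025
wrist dome_foot_center [(0.87, [468.2, 278.0, 51.5]), (0.74, [329.3, 218.3, 47.6]), (0.61, [610.0, 188.3, 62.8])]
wrist dish_rim [(0.91, [653.3, 26.6, 32.4]), (0.83, [479.8, 9.7, 32.6])]
scene dome_foot_center [(0.88, [466.3, 283.6, 47.7]), (0.82, [612.3, 191.2, 62.7]), (0.63, [334.5, 223.5, 48.2])]
scene dish_rim [(0.91, [651.1, 22.5, 32.8]), (0.55, [481.2, 13.2, 35.1]), (0.35, [613.3, 194.0, 59.6])]
top dome_foot_center [(0.89, [335.3, 219.3, 49.5]), (0.7, [612.8, 189.5, 65.2]), (0.56, [469.7, 285.8, 50.6])]
top dish_rim [(0.91, [652.1, 21.4, 34.1]), (0.7, [482.1, 12.8, 34.3]), (0.51, [612.9, 187.0, 61.8])]
```

View pics/w3.png

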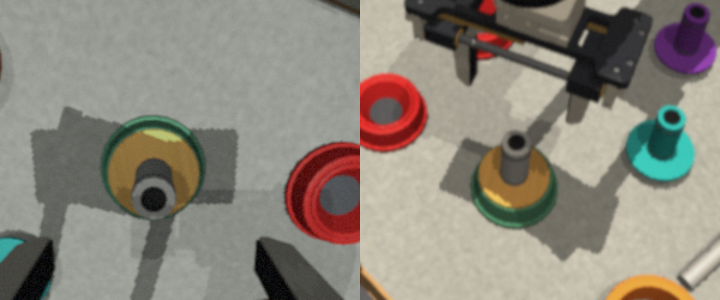

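The flange is concentric on the green pad and the sleeve is upright. Its centre is at z ≈ 63 mm (62 expected), and the fingers are clear. Handing in.

```bash
python3 -c "
from cell import r
print(r.job_done(), r.sense()['t'])"
```

```text
the job is handed in; nothing more can be done
the job is handed in; nothing more can be done
```

I gripped the brass-footed sleeve, lowered it into the green dished pad until it sat home, let go and raised the arm clear. I handed the job in at about 11–12 s of the 32 s allowed.

- **During lowering:** near the bottom the dome touched the +x wall of the dish, pushing on the tool with about 8 N. I moved up to 3 mm in −x, the side force dropped to about 2 N, and I finished seating it.
- **Final position:** the last images show the flange concentric on the pad and the sleeve upright. The three cameras put its centre at about (610–613, 188–191) mm, against about (612.5, 191) for the dish before placing. Its height reads 63–65 mm, where fully home should be 62 mm. The fingers were open and clear with no contact force.
- **Not confirmed:** with the flange covering the dish, the networks could no longer place the rim reliably; they reported it about 60 mm up, which is the sleeve. I judged any pad movement only from the picture and from the sleeve's centre, not from a direct measurement.
- **Other parts:** the arm went nowhere near the flat-footed sleeve or the flat-topped pad at working height. I did not measure them again at the end.

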